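# Clear the cobbler's stack back to its places

### The job

On the shoe-repair bench, three things have been left piled in a stack and a fourth beside it. Put each one away in its own place, right side up and lying flat: the cork sanding block and the rubber heel each inside the lip of the rectangular tray of its size, lined up lengthwise with it, the round tin inside the lip of the round tray, and the small roll of tape over the steel post, down on its foot. Let go of everything, and leave the glue jar and the hammer where they are.

Things in the scene. Friction and masses are not known exactly. Their poses are not given: they have to be found in the camera images.
- block_mid (a point): Sanding block, cork with a thin dark wooden sole, loose: 110 (its x) x 56 (its y) x 30 mm high, about 0.11 kg. The point is its centre, half-way up. It stands on the bench, either alone or as the bottom of the stack.
- tin_mid (a point): Closed round metal tin, loose: diameter 65, height 30 mm, about 0.15 kg. The point is its centre, half-way up. It stands on the bench, either alone or as the bottom of the stack (whichever place the block does not have).
- heel_mid (a point): Black rubber shoe heel, loose, D-shaped: 64 mm long (its x, rounded end at +x, square end at -x) x 46 mm wide (its y) x 22 mm high, about 0.08 kg. The flat parallel flanks run from x = -32 to +9 mm; the rounded end has radius 23 mm. The point is the centre of its length and width, half-way up. It lies second in the stack, on the block or the tin.
- roll_mid (a point): Small roll of off-white tape, rigid, loose, axis (z) upright: outside diameter 40, hole diameter 28, height 20 mm, about 0.035 kg. The point is the centre of its hole, half-way up. It lies on top of the heel, the top of the stack.
- block_tray: The larger rectangular plywood tray with a dark lip, fixed to the bench, the block's place: inside 128 (x) x 74 (y) mm, outside 140 x 86 mm. Origin: centre of its underside, at bench level; z up. The floor is 4 mm and the lip's top 8 mm above the bench.
- heel_tray: The smaller rectangular plywood tray with a dark lip, fixed, the heel's place: inside 80 (x) x 62 (y) mm, outside 92 x 74 mm. Origin: centre of its underside; z up. The floor is 4 mm and the lip's top 8 mm above the bench. The heel's rounded end may point either way along x.
- tin_tray: Round plywood tray with a dark lip, fixed, the tin's place: inside diameter 82, outside 94 mm. Origin: centre of its underside; z up. The floor is 4 mm and the lip's top 8 mm above the bench.
- post: Thin upright steel post on a dark round wooden foot, fixed, the roll's place: the foot has diameter 60 and is 6 mm high, the post has diameter 8 mm and its rounded top is 38 mm above the bench. Origin: centre of the foot's underside, on the post's axis; z up.
- jar_mid (a point): Bystander, to be left alone: closed amber jar with a black cap, diameter 66, height 85 mm, loose. The point is its centre, half-way up.
- hammer_grip (a point): Bystander, to be left alone: hammer 240 mm long lying across the far part of the bench, loose. The point is on its handle.
Mind the look-alikes: they are no part of the job. Leave any pink or red look-alike of the block_tray alone.

How it is judged:
At the end, for the whole second after the job is handed in: Block and heel flat in their trays (centres within 15 mm, long sides within 0.3 rad), tin flat in the round tray (13 mm), roll flat on the foot with the post through it (13 mm): each within 3 mm of its resting height, tilt below 0.08 rad, at rest and released (horizontal distance between block_mid and block_tray below 0.015 m and z of block_mid in the frame of block_tray between 0.016 and 0.022 m and angle between each of block_mid, heel_mid, tin_mid, roll_mid's own z axis and vertical below 0.08 rad and linear speed of each of block, heel, tin, roll below 0.02 m/s and angle between the x axis of block_mid and the x axis of block_tray, either way round below 0.3 rad and horizontal distance between heel_mid and heel_tray below 0.015 m and z of heel_mid in the frame of heel_tray between 0.012 and 0.018 m and angle between the x axis of heel_mid and the x axis of heel_tray, either way round below 0.3 rad and horizontal distance between tin_mid and tin_tray below 0.013 m and z of tin_mid in the frame of tin_tray between 0.016 and 0.022 m and horizontal distance between roll_mid and post below 0.013 m and z of roll_mid in the frame of post between 0.013 and 0.019 m); the robot touches nothing.
It fails at once if the jar is moved by more than 30 mm or tipped over (distance of jar_mid from where it was at the start of the episode above 0.03 m or angle between jar_mid's own z axis and vertical above 0.5 rad).
It fails at once if the hammer is moved by more than 30 mm (distance of hammer_grip from where it was at the start of the episode above 0.03 m).
It also fails if it takes over 115 s, if anything falls off the work surface, if the arm or the gripper's body presses on something with over 40 N, if the wrist force passes 120 N, or if a joint passes its speed limit or range.

### The arm

A 7-joint arm with a two-finger parallel gripper is mounted at the origin on the work surface. World frame = base frame: x ahead of the robot, y to its left, z up, the work surface at z = 0. Lengths are in m, angles in rad, forces in N, time in s.
With the tool pointing down it reaches from about 0.4 to 0.85 m from the base axis. Payload 10.4 kg.
Tool frame: the origin (TCP) lies on the centre line of the jaws, within the pads' length; the fingertips stand 8 mm ahead of it and the grasp point (between the pads) lies 11 mm behind it; z points along the fingers, y is the line along which they close (so a half turn about z gives the same grasp; the last joint's range is limited). The gripper opens to 85 mm and grips with 20 to 120 N. Pads are 22 mm wide; open, the fingers measure 114 mm over their backs; the gripper's body (76 mm by 85 mm) begins 54 mm behind the grasp point. The pads swing forward as they close: fully open they stand 13 mm farther back than shut.
Start: joints at [-1.131, 0.332, -0.065, 1.46, 0.022, 1.35, -0.088], TCP at [0.279, 0.559, 0.239] pointing down, gripper open.
Joint ranges: [-2.6, 2.6], [-0.5, 2.12], [-1.47, 1.34], [0.16, 2.42], [-1.27, 4.41], [0.06, 2.06], [-2.6, 2.6]. Speed limits (rad/s): [2.22, 2.22, 2.79, 2.79, 3.14, 3.14, 3.14].

### API

Orientations are given as a unit quaternion [w, x, y, z].
In Python, from bench import * gives the robot as it stands. The module is installed in compiled form; this text tells all that it offers.
- The arm moves only by the tool step_arm, never from a script. Its argument "targets" is a list of rows, each an object of numbers: "fingers": the closure, from 0 (fully open) to 1 (shut); "x", "y", "z": the shift along the tool's x, y, z normalised to -1 to 1, where 1 is 0.3 m; "ax", "ay", "az": the turn, a rotation vector about the tool's x, y, z normalised to -1 to 1, where 1 is pi rad. A call has exactly 10 rows; each row is the pose to reach, as a shift and turn from the pose commanded when the call began, along the tool's axes at that moment, turning the shorter way round; what a row does not reach only later rows make up. A row lasts 1/8 s, in which the tool goes at most 62.5 mm and 10.7 degrees, less where a joint would pass 70% of its speed; a pose out of reach is approached as far as the arm can. A call with a number of a shift or a turn outside -1 to 1 is refused whole. A call with a gripper value outside its range is refused whole. The fingers move at their own pace and stop on an object; "grip_force" is the grip in N (left out, the last holds). Time passes only in rows, so rows that repeat a pose let the fingers close, or fill a call up. It gives the time, the measured TCP pose, the force, the opening and the grip force at its end, in the units of the state.
- observe(): the state, without advancing time (a new reading comes with each control period).
- camera(name): name is "scene" or "top" or "wrist"; returns a dict with "frame" (384x512x3 uint8, red, green, blue), "fx", "fy", "cx", "cy" (pixels), "T" (4x4, takes a point from camera to world coordinates); the wrist camera has in their place "hand_eye" (4x4, takes a point from camera to tool coordinates, whose origin is the TCP and whose axes are the flange's). Camera axes: x right, y down, z forward; pixel columns grow to the right and rows downward; lengths in m; the calibration is good to about 2 mm. A picture is of the moment at which its call begins: read the wrist's pose just before it. There is no depth.
- job_done(): hands the job in; it is judged then, once.
The state is a dict: "time_s": time; "q": joint angles; "dq": joint speeds; "effort": joint torques, N m; "tcp_pos": TCP position; "tool_rot": TCP orientation; "contact_force": force on the tool from outside, world axes, zero at the start; "moment": the same for the moment, N m; "finger_gap": finger opening in m; "grip_force": force on a finger pad.
Only numpy, scipy, OpenCV 4.12 (cv2) and the standard library are available. Lean on these libraries where they do the work, as an engineer would, in place of code of your own. Each camera call takes 0.05 s, during which the arm holds its last target. There are 200 camera calls.

## Working session

There is one attempt and no reset: what is moved stays moved. The work goes in short steps, Python scripts to look and compute and a tool call to move; the robot and the scene stay as the last step left them, time stands still between calls to the robot, and variables do not carry over. Pictures are saved under pics/ and viewed, at most 17 in all, crops included, and the job is handed in when it is done.

Besides the shell and the picture viewer there is one more tool, called by a JSON object that holds its "name" and its "arguments", one argument or row to a line. step_arm: Moves the arm, as the interface text tells. Its arguments: {"type":"object","properties":{"targets":{"type":"array"},"grip_force":{"type":"number"}},"required":["targets"]}

```bash
mkdir -p pics
python3 - <<'E'
from bench import *
import cv2,numpy as np
s=observe(); print({k:np.round(v,3) for k,v in s.items()})
for n in ["scene","top"]:
    c=camera(n); cv2.imwrite(f"pics/{n}0.png",cv2.cvtColor(c["frame"],cv2.COLOR_RGB2BGR)); print(n,c["fx"],c["fy"],c["cx"],c["cy"],np.round(c["T"],4).tolist())
print(np.round(camera("wrist")["hand_eye"],4).tolist())
E
```

```text
{'time_s': np.float64(0.0), 'q': array([-1.131,  0.333, -0.065,  1.461,  0.022,  1.35 , -0.088]), 'dq': array([ 0.   ,  0.002,  0.   , -0.001,  0.   ,  0.001,  0.001]), 'effort': array([ 0.0000e+00, -6.2543e+01,  4.9000e-02, -3.9160e+01,  1.6000e-02,
        1.0000e-02,  0.0000e+00]), 'tcp_pos': array([0.279, 0.559, 0.239]), 'tool_rot': array([-0.   ,  0.229,  0.973, -0.001]), 'contact_force': array([-0.516,  0.832, -0.094]), 'moment': array([-0.074,  0.052, -0.024]), 'grip_force': np.float64(0.0), 'finger_gap': np.float64(0.085)}
scene 403.1394607184497 403.1394607184497 249.17366374425515 192.8129291364016 [[-0.6627, 0.4503, -0.5984, 1.1735], [0.7486, 0.3741, -0.5474, 0.72], [-0.0226, -0.8107, -0.585, 0.7424], [0.0, 0.0, 0.0, 1.0]]
top 385.3974546647479 385.3974546647479 255.3922113073399 194.10371325977067 [[0.0065, -0.9978, 0.0655, 0.4459], [-0.9999, -0.0057, 0.0124, 0.0974], [-0.012, -0.0656, -0.9978, 1.1197], [0.0, 0.0, 0.0, 1.0]]
[[0.0009, -0.9488, -0.3158, 0.0803], [1.0, 0.001, -0.0001, 0.0002], [0.0004, -0.3158, 0.9488, -0.134], [0.0, 0.0, 0.0, 1.0]]
```

View pics/top0.png

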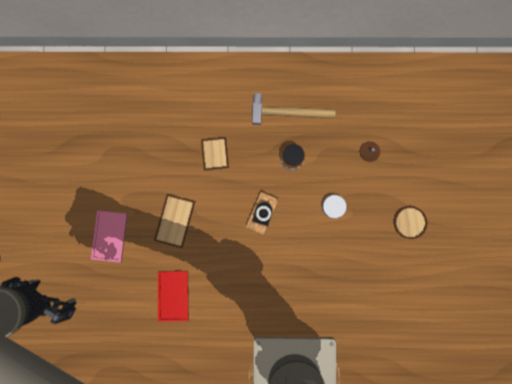

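View pics/scene0.png

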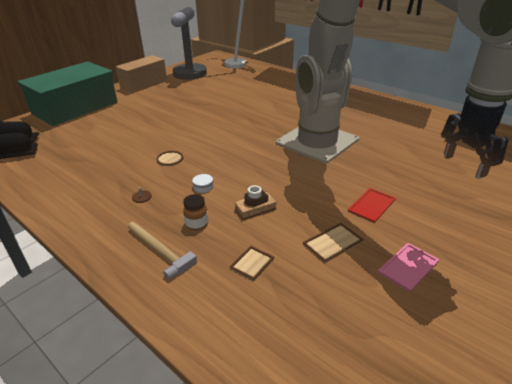

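Top view: the stack is at (262,213), with the cork block under the black heel under the white roll. The tin is at (335,206), the round tray at (410,222), and the post at (370,151). The heel tray is at (215,154), the jar at (292,155), and the hammer at (257–335,110).
Candidates for block_tray are plywood with a dark lip at (175,221), red at (173,296) and pink at (109,237). I choose the plywood one. For the heel tray, the only small plywood rectangle is at (215,154). For the tin, the silver disc at (335,206) is the one, not the jar cap at (292,155).

```bash
cat > h.py <<'E'
from bench import *
import cv2, numpy as np
from scipy.spatial.transform import Rotation as R
np.set_printoptions(precision=4,suppress=True)
def toolT():
    s=observe(); q=s["tool_rot"]; T=np.eye(4); T[:3,:3]=R.from_quat([q[1],q[2],q[3],q[0]]).as_matrix(); T[:3,3]=s["tcp_pos"]; return T
def snap(name,f=None):
    T=toolT() if name=="wrist" else None
    c=camera(name); c["T"]=T@c["hand_eye"] if T is not None else c["T"]
    c["bgr"]=cv2.cvtColor(c["frame"],cv2.COLOR_RGB2BGR); c["hsv"]=cv2.cvtColor(c["bgr"],cv2.COLOR_BGR2HSV)
    if f: cv2.imwrite("pics/"+f,c["bgr"])
    return c
def cast(c,uv,z):
    uv=np.atleast_2d(uv).astype(float); d=np.c_[(uv[:,0]-c["cx"])/c["fx"],(uv[:,1]-c["cy"])/c["fy"],np.ones(len(uv))]@c["T"][:3,:3].T
    o=c["T"][:3,3]; return (o+d*((z-o[2])/d[:,2])[:,None])[:,:2]
def proj(c,p):
    p=(np.atleast_2d(p)-c["T"][:3,3])@c["T"][:3,:3]; return np.c_[c["fx"]*p[:,0]/p[:,2]+c["cx"],c["fy"]*p[:,1]/p[:,2]+c["cy"]]
def rect(c,cnt,z):
    p=cast(c,cnt.reshape(-1,2),z); (cx,cy),(w,h),a=cv2.minAreaRect((p*1000).astype(np.float32))
    if w<h: w,h,a=h,w,a+90
    return np.array([cx/1000,cy/1000,w,h,(a+90)%180-90])   # m,m,mm,mm, deg of long axis
def move(T0,p,rotvec_world_yaw=0):
    "shift in tool axes /0.3 to reach world p"
    return T0[:3,:3].T@(np.array(p)-T0[:3,3])/0.3
E
python3 - <<'E'
from h import *
c=snap("top"); H,S,V=[c["hsv"][...,i].astype(int) for i in range(3)]
for n,(u,v) in dict(bench=(300,250),ply=(212,150),plyshadow=(170,238),ply2=(180,205),lip=(203,153),tin=(335,206),cork=(255,226),heel=(270,222),roll=(257,213),foot=(364,152),rt=(410,222)).items(): print(n,c["hsv"][v,u])
vis=cv2.resize(c["bgr"][80:330,80:440],None,fx=2,fy=2,interpolation=cv2.INTER_CUBIC)
cv2.imwrite("pics/crop1.png",vis)
E
```

```text
bench [ 15 154 159]
ply [ 17 106 195]
plyshadow [ 17 101 129]
ply2 [ 19 102 218]
lip [ 14 130 102]
tin [111   8 225]
cork [ 15 128 208]
heel [ 15 151 152]
roll [ 50   8 200]
foot [ 12 145  95]
rt [ 18 106 215]
```

View pics/crop1.png

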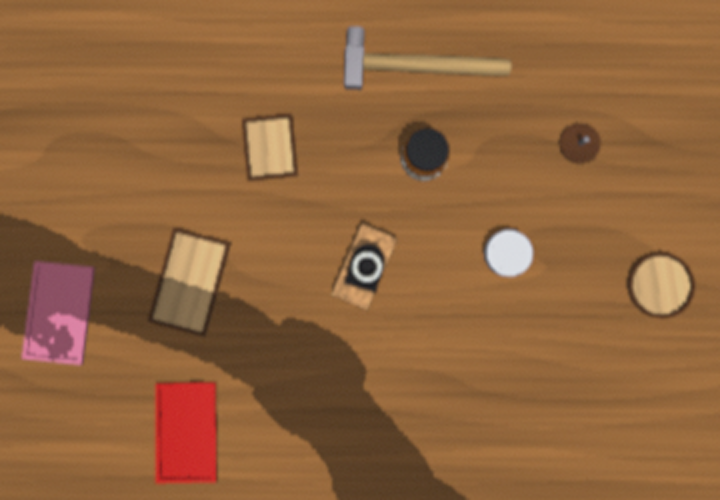

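The crop confirms the choice: a natural plywood tray with a dark lip at crop (190,281), while the other two are red and pink. Now the measuring.

Run:
```python
from h import *
c=snap("top"); s=4
for k in("bgr",): big=cv2.resize(c[k],None,fx=s,fy=s,interpolation=cv2.INTER_CUBIC)
hsv=cv2.cvtColor(big,cv2.COLOR_BGR2HSV)
def px(cnt): return (cnt.reshape(-1,2)+.5)/s-.5
def comp(m,u,v,r=32):
    w=np.zeros(m.shape,np.uint8); w[(v-r)*s:(v+r)*s,(u-r)*s:(u+r)*s]=1
    m=cv2.morphologyEx(m.astype(np.uint8)*w,cv2.MORPH_OPEN,np.ones((5,5)))
    cs,_=cv2.findContours(m,cv2.RETR_EXTERNAL,cv2.CHAIN_APPROX_NONE); return max(cs,key=cv2.contourArea)
H,S,V=[hsv[...,i].astype(int) for i in range(3)]
ply=(S<124)&(H>12)&(H<26)&(V>90)
for n,u,v in(("block_tray",175,221),("heel_tray",215,154),("tin_tray",410,222)):
    cnt=px(comp(ply,u,v)); r=rect(c,cnt,.006); print(n,r,"hypot",np.hypot(*r[:2]))
r=rect(c,px(comp((S<40)&(V>150),335,206,18)),.03); print("tin top",r)
r=rect(c,px(comp((S<60)&(V>140),263,213,12)),.072); print("roll top",r)
r=rect(c,px(comp((V<125),370,151,14)),.006); print("foot",r)
r=rect(c,px(comp((V<110)&(S>0),292,155,16)),.085); print("jar cap",r)
r=rect(c,px(comp(((V>170)&(S>105)&(S<145))|(V<70)|(S<60),262,213,24)),.03); print("block",r)
r=rect(c,px(comp((V<80),262,213,18)),.052); print("heel",r)
```

```text
block_tray [  0.442    0.3455 132.1832  79.5517 -14.5303] hypot 0.5610063194377436
heel_tray [ 0.6385  0.2317 85.1883 66.898   6.4118] hypot 0.6792363125703947
tin_tray [  0.4412  -0.3331  86.0211  84.8035 -45.5697] hypot 0.5528159332460982
tin top [ 0.4848 -0.1124 64.9777 64.0457 -0.2849]
roll top [  0.4631   0.0884  39.37    39.3304 -89.6327]
foot [  0.6461  -0.2188  62.1882  61.5432 -20.8314]
jar cap [ 0.6248  0.0142 77.5467 67.5759 21.4856]
block [  0.4654   0.0894  61.5601  45.9383 -17.3236]
heel [ 0.4464  0.096  44.967  21.6486 72.7715]
```

{"name": "step_arm", "arguments": {
  "targets": [
    {"fingers": 0,"x": -0.65,"y": -0.57,"z": 0.05},
    {"fingers": 0,"x": -0.65,"y": -0.57,"z": 0.05},
    {"fingers": 0,"x": -0.65,"y": -0.57,"z": 0.05},
    {"fingers": 0,"x": -0.65,"y": -0.57,"z": 0.05},
    {"fingers": 0,"x": -0.65,"y": -0.57,"z": 0.05},
    {"fingers": 0,"x": -0.65,"y": -0.57,"z": 0.05},
    {"fingers": 0,"x": -0.65,"y": -0.57,"z": 0.05},
    {"fingers": 0,"x": -0.65,"y": -0.57,"z": 0.05},
    {"fingers": 0,"x": -0.65,"y": -0.57,"z": 0.05},
    {"fingers": 0,"x": -0.65,"y": -0.57,"z": 0.05}
  ],
  "grip_force": 30
}}

```text
invalid input at $.targets[0]: expected keys fingers, x, y, z, ax, ay, az
```

{"name": "step_arm", "arguments": {
  "targets": [
    {"fingers": 0,"x": -0.6,"y": -0.56,"z": 0.02},
    {"fingers": 0,"x": -0.6,"y": -0.56,"z": 0.02},
    {"fingers": 0,"x": -0.6,"y": -0.56,"z": 0.02},
    {"fingers": 0,"x": -0.6,"y": -0.56,"z": 0.02},
    {"fingers": 0,"x": -0.6,"y": -0.56,"z": 0.02},
    {"fingers": 0,"x": -0.6,"y": -0.56,"z": 0.02},
    {"fingers": 0,"x": -0.6,"y": -0.56,"z": 0.02},
    {"fingers": 0,"x": -0.6,"y": -0.56,"z": 0.02},
    {"fingers": 0,"x": -0.6,"y": -0.56,"z": 0.02},
    {"fingers": 0,"x": -0.6,"y": -0.56,"z": 0.02}
  ]
}}

```text
invalid input at $.targets[0]: expected keys fingers, x, y, z, ax, ay, az
```

```bash
cat >> h.py <<'E'
def go(p,yaw=None):
    "print row numbers to bring tool to world p with tool x axis at yaw deg (or +180, nearest)"
    T=toolT(); cur=np.degrees(np.arctan2(T[1,0],T[0,0])); m=move(T,p)
    a=0 if yaw is None else (yaw-cur+90)%180-90
    print("tcp",T[:3,3],"yaw",round(cur,1),"q7",observe()["q"][6],"-> x,y,z",m.round(3),"az",round(-a/180,3))
E
python3 - <<'E'
from h import *
print(observe()["time_s"]); go([.463,.088,.22])
c=snap("wrist","w1.png")
print(c["fx"],proj(c,[[.463,.088,.072]]))
E
```

```text
0.25
tcp [0.279  0.5591 0.239 ] yaw 153.5 q7 -0.08852123600927178 -> x,y,z [-1.25  -1.131  0.064] az 0.0
277.6023930854996 [[ 37.5227 408.6537]]
```

View pics/w1.png

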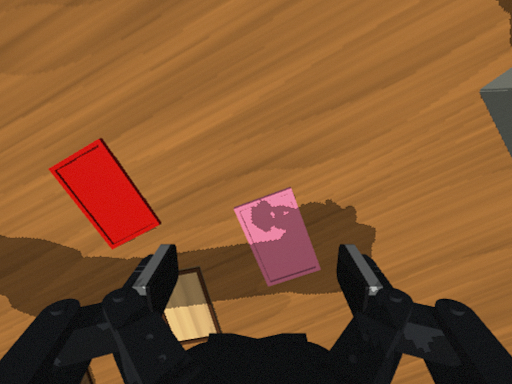

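The moves were refused because each row needs all the keys, so this picture is from the start pose. It shows the red (105,195) and pink (278,235) look-alikes and the fingers at about (155,275) and (360,270). I'll resend with full rows.

{"name": "step_arm", "arguments": {
  "targets": [
    {"fingers": 0,"x": -0.65,"y": -0.57,"z": 0.05,"ax": 0,"ay": 0,"az": 0},
    {"fingers": 0,"x": -0.65,"y": -0.57,"z": 0.05,"ax": 0,"ay": 0,"az": 0},
    {"fingers": 0,"x": -0.65,"y": -0.57,"z": 0.05,"ax": 0,"ay": 0,"az": 0},
    {"fingers": 0,"x": -0.65,"y": -0.57,"z": 0.05,"ax": 0,"ay": 0,"az": 0},
    {"fingers": 0,"x": -0.65,"y": -0.57,"z": 0.05,"ax": 0,"ay": 0,"az": 0},
    {"fingers": 0,"x": -0.65,"y": -0.57,"z": 0.05,"ax": 0,"ay": 0,"az": 0},
    {"fingers": 0,"x": -0.65,"y": -0.57,"z": 0.05,"ax": 0,"ay": 0,"az": 0},
    {"fingers": 0,"x": -0.65,"y": -0.57,"z": 0.05,"ax": 0,"ay": 0,"az": 0},
    {"fingers": 0,"x": -0.65,"y": -0.57,"z": 0.05,"ax": 0,"ay": 0,"az": 0},
    {"fingers": 0,"x": -0.65,"y": -0.57,"z": 0.05,"ax": 0,"ay": 0,"az": 0}
  ],
  "grip_force": 30
}}

```text
time_s: 1.55
tcp_pos: [0.377, 0.3195, 0.2242]
tool_rot: [-0.0, 0.229, 0.973, -0.0]
contact_force: [0.5, -0.5, 0.2]
finger_gap: 0.0854
grip_force: 0.0
```

{"name": "step_arm", "arguments": {
  "targets": [
    {"fingers": 0,"x": -0.6,"y": -0.56,"z": 0.02,"ax": 0,"ay": 0,"az": 0},
    {"fingers": 0,"x": -0.6,"y": -0.56,"z": 0.02,"ax": 0,"ay": 0,"az": 0},
    {"fingers": 0,"x": -0.6,"y": -0.56,"z": 0.02,"ax": 0,"ay": 0,"az": 0},
    {"fingers": 0,"x": -0.6,"y": -0.56,"z": 0.02,"ax": 0,"ay": 0,"az": 0},
    {"fingers": 0,"x": -0.6,"y": -0.56,"z": 0.02,"ax": 0,"ay": 0,"az": 0},
    {"fingers": 0,"x": -0.6,"y": -0.56,"z": 0.02,"ax": 0,"ay": 0,"az": 0},
    {"fingers": 0,"x": -0.6,"y": -0.56,"z": 0.02,"ax": 0,"ay": 0,"az": 0},
    {"fingers": 0,"x": -0.6,"y": -0.56,"z": 0.02,"ax": 0,"ay": 0,"az": 0},
    {"fingers": 0,"x": -0.6,"y": -0.56,"z": 0.02,"ax": 0,"ay": 0,"az": 0},
    {"fingers": 0,"x": -0.6,"y": -0.56,"z": 0.02,"ax": 0,"ay": 0,"az": 0}
  ]
}}

```text
time_s: 2.8
tcp_pos: [0.4632, 0.0887, 0.2183]
tool_rot: [0.0, 0.229, 0.973, 0.0]
contact_force: [0.0, -0.3, 1.4]
finger_gap: 0.0854
grip_force: 0.0
```

Run:
```python
from h import *
print(observe()["time_s"]); go([.463,.088,.22])
c=snap("wrist","w2.png")
print(proj(c,[[.463,.088,.072]]))
```

```text
2.8
tcp [0.4632 0.0887 0.2183] yaw 153.5 q7 0.8226380486814107 -> x,y,z [-0.001 -0.002 -0.006] az 0.0
[[256.2413 179.5591]]
```

View pics/w2.png

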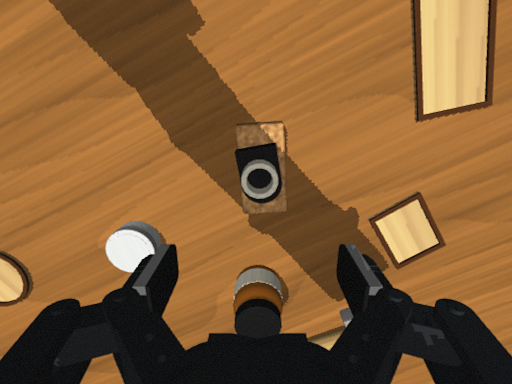

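The wrist view shows the roll at (260,179) on the heel. The heel's square end is toward (256,148) and its rounded end is near the roll. The cork block runs from (261,122) to (268,212), almost lined up with the tool. The jar (258,300) is 160 mm off and clear.

Run:
```python
from h import *
c=snap("wrist"); s=4
big=cv2.resize(c["bgr"],None,fx=s,fy=s,interpolation=cv2.INTER_CUBIC); hsv=cv2.cvtColor(big,cv2.COLOR_BGR2HSV)
H,S,V=[hsv[...,i].astype(int) for i in range(3)]
def biggest(m,box):
    w=np.zeros(m.shape,np.uint8); u0,v0,u1,v1=box; w[v0*s:v1*s,u0*s:u1*s]=1
    m=cv2.morphologyEx(m.astype(np.uint8)*w,cv2.MORPH_CLOSE,np.ones((9,9)))
    cs,_=cv2.findContours(m,cv2.RETR_EXTERNAL,cv2.CHAIN_APPROX_NONE); return (max(cs,key=cv2.contourArea).reshape(-1,2)+.5)/s-.5
roll=biggest((S<70)&(V>85),(235,150,290,215)); print("roll",rect(c,roll,.072))
hl=biggest((V<60),(225,130,295,212))
print("heel px rect",cv2.minAreaRect(hl.astype(np.float32)),"world",rect(c,hl,.052))
for v in range(146,206,6):
    r=V[v*s,230*s:292*s]<60; i=np.flatnonzero(r)/s+230; print(v,(i.min(),i.max()) if len(i) else None)
for v in range(118,220,8): print(v,[tuple(int(k) for k in c["hsv"][v,u]) for u in(230,234,238,242,278,282,286,290)])
```

```text
roll [  0.4641   0.0909  42.2236  39.2704 -26.4461]
heel px rect ((259.5318603515625, 173.87826538085938), (57.597801208496094, 41.95243453979492), 79.87532806396484) world [  0.4649   0.091   66.5567  45.9883 -16.5504]
146 (np.float64(255.0), np.float64(276.0))
152 (np.float64(235.0), np.float64(277.0))
158 (np.float64(236.0), np.float64(277.75))
164 (np.float64(237.25), np.float64(278.75))
170 (np.float64(238.5), np.float64(279.75))
176 (np.float64(239.75), np.float64(280.5))
182 (np.float64(248.75), np.float64(281.5))
188 (np.float64(256.75), np.float64(281.0))
194 (np.float64(245.0), np.float64(278.5))
200 (np.float64(251.5), np.float64(272.25))
118 [(15, 178, 96), (15, 170, 96), (15, 171, 100), (15, 160, 102), (15, 169, 177), (15, 170, 170), (15, 172, 165), (15, 166, 172)]
126 [(15, 166, 100), (15, 172, 98), (16, 142, 117), (16, 143, 132), (15, 141, 214), (15, 139, 214), (15, 170, 179), (15, 169, 171)]
134 [(15, 165, 105), (15, 168, 102), (15, 139, 134), (16, 142, 158), (15, 138, 215), (16, 140, 224), (15, 167, 130), (16, 174, 173)]
142 [(15, 172, 101), (16, 167, 101), (16, 142,
[... 550 characters left out ...]
, 17), (16, 145, 123), (16, 167, 98), (14, 167, 107)]
182 [(14, 171, 97), (14, 174, 95), (16, 173, 99), (27, 30, 162), (27, 30, 76), (16, 134, 105), (15, 162, 88), (15, 168, 100)]
190 [(15, 168, 103), (15, 167, 104), (15, 168, 102), (15, 142, 88), (68, 49, 21), (16, 141, 136), (15, 154, 98), (16, 166, 103)]
198 [(15, 169, 173), (15, 173, 100), (14, 167, 107), (16, 142, 113), (15, 138, 113), (15, 141, 127), (14, 150, 102), (15, 168, 97)]
206 [(15, 172, 179), (15, 169, 173), (15, 172, 178), (15, 149, 96), (16, 143, 134), (15, 141, 137), (14, 136, 114), (17, 178, 96)]
214 [(15, 169, 174), (15, 169, 173), (15, 169, 178), (15, 171, 185), (16, 178, 90), (15, 165, 91), (15, 168, 91), (15, 175, 93)]
```

{"name": "step_arm", "arguments": {
  "targets": [
    {"fingers": 0,"x": 0,"y": 0,"z": 0.15,"ax": 0,"ay": 0,"az": 0},
    {"fingers": 0,"x": 0,"y": 0,"z": 0.3,"ax": 0,"ay": 0,"az": 0},
    {"fingers": 0,"x": 0,"y": 0.003,"z": 0.43,"ax": 0,"ay": 0,"az": 0},
    {"fingers": 0,"x": 0,"y": 0.003,"z": 0.49,"ax": 0,"ay": 0,"az": 0},
    {"fingers": 0,"x": 0,"y": 0.003,"z": 0.513,"ax": 0,"ay": 0,"az": 0},
    {"fingers": 0,"x": 0,"y": 0.003,"z": 0.513,"ax": 0,"ay": 0,"az": 0},
    {"fingers": 0.4,"x": 0,"y": 0.003,"z": 0.513,"ax": 0,"ay": 0,"az": 0},
    {"fingers": 0.6,"x": 0,"y": 0.003,"z": 0.513,"ax": 0,"ay": 0,"az": 0},
    {"fingers": 0.8,"x": 0,"y": 0.003,"z": 0.513,"ax": 0,"ay": 0,"az": 0},
    {"fingers": 1,"x": 0,"y": 0.003,"z": 0.513,"ax": 0,"ay": 0,"az": 0}
  ],
  "grip_force": 30
}}

```text
time_s: 4.15
tcp_pos: [0.464, 0.0895, 0.0652]
tool_rot: [0.0, 0.229, 0.973, 0.0]
contact_force: [-1.0, 0.0, 7.0]
finger_gap: 0.0389
grip_force: 29.4
```

{"name": "step_arm", "arguments": {
  "targets": [
    {"fingers": 1,"x": 0,"y": 0,"z": 0,"ax": 0,"ay": 0,"az": 0},
    {"fingers": 1,"x": 0,"y": 0,"z": 0,"ax": 0,"ay": 0,"az": 0},
    {"fingers": 1,"x": 0,"y": 0,"z": -0.03,"ax": 0,"ay": 0,"az": 0},
    {"fingers": 1,"x": 0,"y": 0,"z": -0.08,"ax": 0,"ay": 0,"az": 0},
    {"fingers": 1,"x": 0,"y": 0,"z": -0.16,"ax": 0,"ay": 0,"az": 0},
    {"fingers": 1,"x": 0,"y": 0,"z": -0.25,"ax": 0,"ay": 0,"az": 0},
    {"fingers": 1,"x": 0,"y": 0,"z": -0.33,"ax": 0,"ay": 0,"az": 0},
    {"fingers": 1,"x": 0,"y": 0,"z": -0.33,"ax": 0,"ay": 0,"az": 0},
    {"fingers": 1,"x": 0,"y": 0,"z": -0.33,"ax": 0,"ay": 0,"az": 0},
    {"fingers": 1,"x": 0,"y": 0,"z": -0.33,"ax": 0,"ay": 0,"az": 0}
  ]
}}

```text
time_s: 5.4
tcp_pos: [0.4631, 0.0892, 0.1627]
tool_rot: [-0.001, 0.229, 0.973, -0.0]
contact_force: [0.8, 0.3, -0.8]
finger_gap: 0.0387
grip_force: 30.2
```

Run:
```python
from h import *
go([.646,-.219,.163])
c=snap("wrist","w3.png"); t=snap("top","t3.png")
```

```text
tcp [0.4631 0.0892 0.1627] yaw 153.5 q7 0.8379203340037944 -> x,y,z [-1.004 -0.647 -0.001] az 0.0
```

View pics/w3.png

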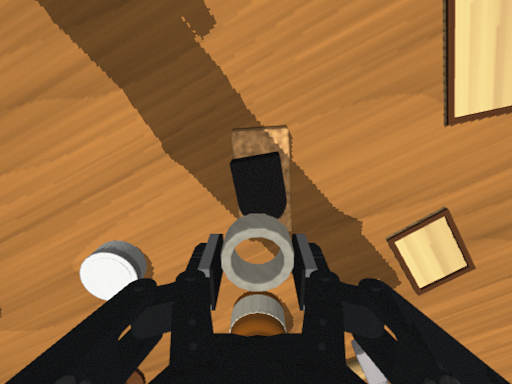

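The roll is held level between the pads, hole centre at about (258,252). The heel is bare at (260,185) on the block (262,178). I'll measure the roll offset and the heel, then carry.

{"name": "step_arm", "arguments": {
  "targets": [
    {"fingers": 1,"x": -0.16,"y": -0.1,"z": 0,"ax": 0,"ay": 0,"az": 0},
    {"fingers": 1,"x": -0.32,"y": -0.2,"z": 0,"ax": 0,"ay": 0,"az": 0},
    {"fingers": 1,"x": -0.48,"y": -0.3,"z": 0,"ax": 0,"ay": 0,"az": 0},
    {"fingers": 1,"x": -0.64,"y": -0.4,"z": 0,"ax": 0,"ay": 0,"az": 0},
    {"fingers": 1,"x": -0.8,"y": -0.51,"z": 0,"ax": 0,"ay": 0,"az": 0},
    {"fingers": 1,"x": -0.92,"y": -0.6,"z": 0,"ax": 0,"ay": 0,"az": 0},
    {"fingers": 1,"x": -0.98,"y": -0.63,"z": 0,"ax": 0,"ay": 0,"az": 0},
    {"fingers": 1,"x": -1,"y": -0.645,"z": 0,"ax": 0,"ay": 0,"az": 0},
    {"fingers": 1,"x": -1,"y": -0.645,"z": 0,"ax": 0,"ay": 0,"az": 0},
    {"fingers": 1,"x": -1,"y": -0.645,"z": 0,"ax": 0,"ay": 0,"az": 0}
  ]
}}

```text
time_s: 6.75
tcp_pos: [0.6456, -0.2165, 0.1634]
tool_rot: [-0.0, 0.229, 0.973, 0.0]
contact_force: [0.2, -0.5, -0.3]
finger_gap: 0.0386
grip_force: 30.2
```

Run:
```python
from h import *
go([.646,-.219,.02])
c=snap("wrist","w4.png"); H,S,V=[c["hsv"][...,i].astype(int) for i in range(3)]
m=((S<60)&(V>110)).astype(np.uint8); w=np.zeros_like(m); w[205:300,222:296]=1; m*=w
cs,_=cv2.findContours(m,cv2.RETR_EXTERNAL,cv2.CHAIN_APPROX_NONE); k=max(cs,key=cv2.contourArea)
z=observe()["tcp_pos"][2]+.0068; r=rect(c,k,z); print("roll",r, "offset tool", (toolT()[:3,:3].T@np.array([*(r[:2]-observe()["tcp_pos"][:2]),0])))
# post tip
print("post top exp px",proj(c,[[.646,-.219,.038],[.646,-.219,.006]]))
```

```text
tcp [ 0.6456 -0.2165  0.1634] yaw 153.6 q7 1.545993781578108 -> x,y,z [-0.005 -0.007  0.478] az 0.0
roll [  0.6426  -0.2146  45.0655  37.6815 -26.4069] offset tool [0.0036 0.0004 0.    ]
post top exp px [[254.7128 186.7896]
 [254.9405 177.9626]]
```

View pics/w4.png

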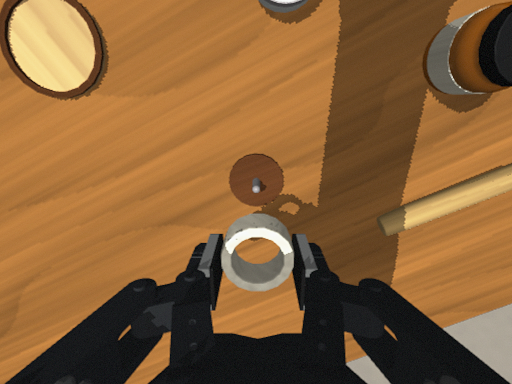

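The post tip is at (257,186), expected (255,187), and the foot is at (257,179). The hammer handle end at (385,225) is about 120 mm away, clear of the fingers. Lowering.

{"name": "step_arm", "arguments": {
  "targets": [
    {"fingers": 1,"x": -0.009,"y": -0.004,"z": 0.12,"ax": 0,"ay": 0,"az": 0},
    {"fingers": 1,"x": -0.009,"y": -0.004,"z": 0.24,"ax": 0,"ay": 0,"az": 0},
    {"fingers": 1,"x": -0.009,"y": -0.004,"z": 0.33,"ax": 0,"ay": 0,"az": 0},
    {"fingers": 1,"x": -0.009,"y": -0.004,"z": 0.4,"ax": 0,"ay": 0,"az": 0},
    {"fingers": 1,"x": -0.009,"y": -0.004,"z": 0.44,"ax": 0,"ay": 0,"az": 0},
    {"fingers": 1,"x": -0.009,"y": -0.004,"z": 0.465,"ax": 0,"ay": 0,"az": 0},
    {"fingers": 1,"x": -0.009,"y": -0.004,"z": 0.475,"ax": 0,"ay": 0,"az": 0},
    {"fingers": 1,"x": -0.009,"y": -0.004,"z": 0.478,"ax": 0,"ay": 0,"az": 0},
    {"fingers": 1,"x": -0.009,"y": -0.004,"z": 0.478,"ax": 0,"ay": 0,"az": 0},
    {"fingers": 1,"x": -0.009,"y": -0.004,"z": 0.478,"ax": 0,"ay": 0,"az": 0}
  ]
}}

```text
time_s: 8.05
tcp_pos: [0.6478, -0.2201, 0.0204]
tool_rot: [0.0, 0.229, 0.973, 0.0]
contact_force: [0.1, -0.1, 0.6]
finger_gap: 0.039
grip_force: 30.2
```

{"name": "step_arm", "arguments": {
  "targets": [
    {"fingers": 0.4,"x": 0,"y": 0,"z": 0.002,"ax": 0,"ay": 0,"az": 0},
    {"fingers": 0.2,"x": 0,"y": 0,"z": 0.002,"ax": 0,"ay": 0,"az": 0},
    {"fingers": 0,"x": 0,"y": 0,"z": 0,"ax": 0,"ay": 0,"az": 0},
    {"fingers": 0,"x": 0,"y": 0,"z": 0,"ax": 0,"ay": 0,"az": 0},
    {"fingers": 0,"x": 0,"y": 0,"z": -0.06,"ax": 0,"ay": 0,"az": 0},
    {"fingers": 0,"x": 0,"y": 0,"z": -0.18,"ax": 0,"ay": 0,"az": 0},
    {"fingers": 0,"x": 0,"y": 0,"z": -0.32,"ax": 0,"ay": 0,"az": 0},
    {"fingers": 0,"x": 0,"y": 0,"z": -0.5,"ax": 0,"ay": 0,"az": 0},
    {"fingers": 0,"x": 0,"y": 0,"z": -0.5,"ax": 0,"ay": 0,"az": 0},
    {"fingers": 0,"x": 0,"y": 0,"z": -0.5,"ax": 0,"ay": 0,"az": 0}
  ]
}}

```text
time_s: 9.3
tcp_pos: [0.6475, -0.22, 0.1705]
tool_rot: [0.0, 0.229, 0.973, 0.0]
contact_force: [-0.7, -0.3, -0.8]
finger_gap: 0.0854
grip_force: 0.0
```

Run:
```python
from h import *
print(observe()["time_s"])
c=snap("wrist","w5.png"); t=snap("top")
b=cv2.resize(c["bgr"][130:260,190:320],(400,400)); a=cv2.resize(t["bgr"][120:230,230:390],(582,400)); cv2.imwrite("pics/m5.png",cv2.hconcat([b,cv2.resize(a,(400,400))]))
s=4; big=cv2.resize(t["bgr"],None,fx=s,fy=s,interpolation=cv2.INTER_CUBIC); hsv=cv2.cvtColor(big,cv2.COLOR_BGR2HSV)
H,S,V=[hsv[...,i].astype(int) for i in range(3)]
def comp(m,u,v,r):
    w=np.zeros(m.shape,np.uint8); w[(v-r)*s:(v+r)*s,(u-r)*s:(u+r)*s]=1
    cs,_=cv2.findContours(cv2.morphologyEx(m.astype(np.uint8)*w,cv2.MORPH_OPEN,np.ones((5,5))),cv2.RETR_EXTERNAL,cv2.CHAIN_APPROX_NONE); return (max(cs,key=cv2.contourArea).reshape(-1,2)+.5)/s-.5
print("heel",rect(t,comp(V<80,262,213,22),.052)); print("block",rect(t,comp((V<80)|((S<146)&(V>170)),262,213,26),.031)); print("roll",rect(t,comp((S<60)&(V>140),370,151,14),.026))
go([.465,.09,.2],163.5)
```

```text
9.3
heel [  0.4638   0.0893  63.7021  47.7266 -16.4627]
block [  0.4642   0.0891  64.9549  48.6653 -16.4627]
roll [ 0.6463 -0.2215 41.896  39.8378 -0.6922]
tcp [ 0.647  -0.2197  0.169 ] yaw 153.5 q7 1.548233814229466 -> x,y,z [ 1.004  0.653 -0.102] az -0.056
```

View pics/m5.png

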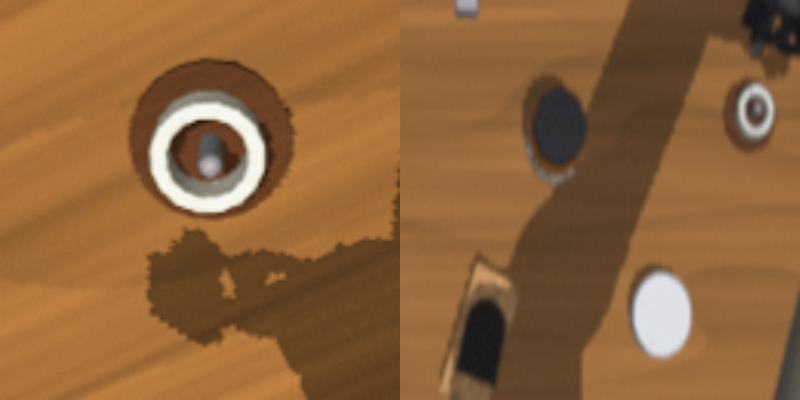

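The roll is on the foot with the post through it: (0.646,-0.2215), 42x40 mm, crop (208,155). The heel on the block measures 64x48 mm, which agrees with both cameras. On to the heel.

{"name": "step_arm", "arguments": {
  "targets": [
    {"fingers": 0,"x": 0.16,"y": 0.1,"z": -0.05,"ax": 0,"ay": 0,"az": 0},
    {"fingers": 0,"x": 0.33,"y": 0.2,"z": -0.05,"ax": 0,"ay": 0,"az": 0},
    {"fingers": 0,"x": 0.5,"y": 0.3,"z": -0.05,"ax": 0,"ay": 0,"az": -0.02},
    {"fingers": 0,"x": 0.66,"y": 0.41,"z": -0.05,"ax": 0,"ay": 0,"az": -0.04},
    {"fingers": 0,"x": 0.82,"y": 0.52,"z": -0.05,"ax": 0,"ay": 0,"az": -0.056},
    {"fingers": 0,"x": 0.94,"y": 0.6,"z": -0.05,"ax": 0,"ay": 0,"az": -0.056},
    {"fingers": 0,"x": 1,"y": 0.65,"z": -0.05,"ax": 0,"ay": 0,"az": -0.056},
    {"fingers": 0,"x": 1,"y": 0.65,"z": -0.05,"ax": 0,"ay": 0,"az": -0.056},
    {"fingers": 0,"x": 1,"y": 0.65,"z": -0.05,"ax": 0,"ay": 0,"az": -0.056},
    {"fingers": 0,"x": 1,"y": 0.65,"z": -0.05,"ax": 0,"ay": 0,"az": -0.056}
  ]
}}

```text
time_s: 10.65
tcp_pos: [0.4665, 0.0873, 0.1847]
tool_rot: [-0.0, 0.144, 0.99, -0.0]
contact_force: [-0.1, 0.1, -0.6]
finger_gap: 0.0854
grip_force: 0.0
```

Run:
```python
from h import *
go([.4554,.0928,.047],163.5)
c=snap("wrist"); s=4; big=cv2.resize(c["bgr"],None,fx=s,fy=s,interpolation=cv2.INTER_CUBIC); hsv=cv2.cvtColor(big,cv2.COLOR_BGR2HSV)
m=(hsv[...,2]<60).astype(np.uint8); w=np.zeros_like(m); w[120*s:230*s,215*s:305*s]=1
cs,_=cv2.findContours(m*w,cv2.RETR_EXTERNAL,cv2.CHAIN_APPROX_NONE); k=(max(cs,key=cv2.contourArea).reshape(-1,2)+.5)/s-.5
print(rect(c,k,.052))
```

```text
tcp [0.4665 0.0873 0.1847] yaw 163.5 q7 1.0130950795134341 -> x,y,z [0.04  0.007 0.459] az -0.0
[  0.4648   0.0912  66.5678  45.434  -16.3167]
```

{"name": "step_arm", "arguments": {
  "targets": [
    {"fingers": 0,"x": 0.042,"y": 0.009,"z": 0.12,"ax": 0,"ay": 0,"az": 0},
    {"fingers": 0,"x": 0.042,"y": 0.009,"z": 0.25,"ax": 0,"ay": 0,"az": 0},
    {"fingers": 0,"x": 0.042,"y": 0.009,"z": 0.36,"ax": 0,"ay": 0,"az": 0},
    {"fingers": 0,"x": 0.042,"y": 0.009,"z": 0.43,"ax": 0,"ay": 0,"az": 0},
    {"fingers": 0,"x": 0.042,"y": 0.009,"z": 0.457,"ax": 0,"ay": 0,"az": 0},
    {"fingers": 0,"x": 0.042,"y": 0.009,"z": 0.457,"ax": 0,"ay": 0,"az": 0},
    {"fingers": 0.3,"x": 0.042,"y": 0.009,"z": 0.457,"ax": 0,"ay": 0,"az": 0},
    {"fingers": 0.5,"x": 0.042,"y": 0.009,"z": 0.457,"ax": 0,"ay": 0,"az": 0},
    {"fingers": 0.7,"x": 0.042,"y": 0.009,"z": 0.457,"ax": 0,"ay": 0,"az": 0},
    {"fingers": 1,"x": 0.042,"y": 0.009,"z": 0.457,"ax": 0,"ay": 0,"az": 0}
  ],
  "grip_force": 40
}}

```text
time_s: 11.95
tcp_pos: [0.4554, 0.0948, 0.0488]
tool_rot: [0.001, 0.143, 0.99, 0.0]
contact_force: [-1.3, -0.7, 6.7]
finger_gap: 0.045
grip_force: 40.7
```

{"name": "step_arm", "arguments": {
  "targets": [
    {"fingers": 1,"x": 0,"y": 0,"z": 0,"ax": 0,"ay": 0,"az": 0},
    {"fingers": 1,"x": 0,"y": 0,"z": 0,"ax": 0,"ay": 0,"az": 0},
    {"fingers": 1,"x": 0,"y": 0,"z": -0.03,"ax": 0,"ay": 0,"az": 0},
    {"fingers": 1,"x": 0,"y": 0,"z": -0.09,"ax": 0,"ay": 0,"az": 0},
    {"fingers": 1,"x": 0,"y": 0,"z": -0.18,"ax": 0,"ay": 0,"az": 0},
    {"fingers": 1,"x": 0,"y": 0,"z": -0.29,"ax": 0,"ay": 0,"az": 0},
    {"fingers": 1,"x": 0,"y": 0,"z": -0.4,"ax": 0,"ay": 0,"az": 0},
    {"fingers": 1,"x": 0,"y": 0,"z": -0.42,"ax": 0,"ay": 0,"az": 0},
    {"fingers": 1,"x": 0,"y": 0,"z": -0.42,"ax": 0,"ay": 0,"az": 0},
    {"fingers": 1,"x": 0,"y": 0,"z": -0.42,"ax": 0,"ay": 0,"az": 0}
  ]
}}

```text
time_s: 13.2
tcp_pos: [0.4542, 0.0944, 0.1729]
tool_rot: [-0.001, 0.143, 0.99, -0.0]
contact_force: [-0.3, 0.8, -0.8]
finger_gap: 0.045
grip_force: 41.5
```

Run:
```python
from h import *
T=toolT(); c=snap("wrist","w6.png")
# heel: centre 10mm along -tool x from TCP ; tray (.6385,.2317) long axis 6.4deg -> tool x at 186.4
h=np.radians(6.4); d=np.array([np.cos(h),np.sin(h)])
p=np.array([.6385,.2317])-.0096*d
go([*p,.17],186.4)
s=4; big=cv2.resize(c["bgr"],None,fx=s,fy=s,interpolation=cv2.INTER_CUBIC); hsv=cv2.cvtColor(big,cv2.COLOR_BGR2HSV)
H,S,V=[hsv[...,i].astype(int) for i in range(3)]
def comp(m,box):
    w=np.zeros(m.shape,np.uint8); u0,v0,u1,v1=box; w[v0*s:v1*s,u0*s:u1*s]=1
    cs,_=cv2.findContours(cv2.morphologyEx(m.astype(np.uint8)*w,cv2.MORPH_OPEN,np.ones((7,7))),cv2.RETR_EXTERNAL,cv2.CHAIN_APPROX_NONE); return (max(cs,key=cv2.contourArea).reshape(-1,2)+.5)/s-.5
print("block",rect(c,comp(S<153,(210,110,310,215)),.03))
```

```text
tcp [0.4542 0.0943 0.1728] yaw 163.6 q7 0.9888881834764498 -> x,y,z [-0.43   0.601  0.008] az -0.127
block [ 0.4498  0.096  85.8642 85.5721 73.6598]
```

View pics/w6.png

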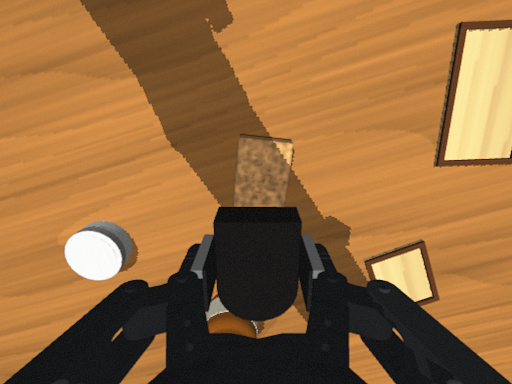

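The heel is held level, square end at (257,207) and rounded end at about (257,318), with the block bare beneath at (264,170). Carrying to the heel tray.

{"name": "step_arm", "arguments": {
  "targets": [
    {"fingers": 1,"x": -0.08,"y": 0.12,"z": 0,"ax": 0,"ay": 0,"az": 0},
    {"fingers": 1,"x": -0.16,"y": 0.24,"z": 0,"ax": 0,"ay": 0,"az": -0.04},
    {"fingers": 1,"x": -0.25,"y": 0.36,"z": 0,"ax": 0,"ay": 0,"az": -0.08},
    {"fingers": 1,"x": -0.34,"y": 0.48,"z": 0,"ax": 0,"ay": 0,"az": -0.11},
    {"fingers": 1,"x": -0.4,"y": 0.56,"z": 0,"ax": 0,"ay": 0,"az": -0.127},
    {"fingers": 1,"x": -0.43,"y": 0.6,"z": 0,"ax": 0,"ay": 0,"az": -0.127},
    {"fingers": 1,"x": -0.43,"y": 0.601,"z": 0,"ax": 0,"ay": 0,"az": -0.127},
    {"fingers": 1,"x": -0.43,"y": 0.601,"z": 0,"ax": 0,"ay": 0,"az": -0.127},
    {"fingers": 1,"x": -0.43,"y": 0.601,"z": 0,"ax": 0,"ay": 0,"az": -0.127},
    {"fingers": 1,"x": -0.43,"y": 0.601,"z": 0,"ax": 0,"ay": 0,"az": -0.127}
  ]
}}

```text
time_s: 14.5
tcp_pos: [0.6294, 0.2307, 0.1742]
tool_rot: [0.0, -0.056, 0.998, 0.0]
contact_force: [0.4, -0.3, -1.2]
finger_gap: 0.0446
grip_force: 41.5
```

```bash
cat >> h.py <<'E'
def comp(c,f,box,s=4,op=5):
    "largest contour (pixels) of mask f(H,S,V) within box, upsampled"
    hsv=cv2.cvtColor(cv2.resize(c["bgr"],None,fx=s,fy=s,interpolation=cv2.INTER_CUBIC),cv2.COLOR_BGR2HSV); m=f(*[hsv[...,i].astype(int) for i in range(3)]).astype(np.uint8)
    w=np.zeros_like(m); u0,v0,u1,v1=[int(b*s) for b in box]; w[v0:v1,u0:u1]=1
    cs,_=cv2.findContours(cv2.morphologyEx(m*w,cv2.MORPH_OPEN,np.ones((op,op))),cv2.RETR_EXTERNAL,cv2.CHAIN_APPROX_NONE); return (max(cs,key=cv2.contourArea).reshape(-1,2)+.5)/s-.5
PLY=lambda H,S,V:(S<124)&(H>12)&(H<26)&(V>90)
E
python3 - <<'E'
from h import *
T=toolT(); c=snap("wrist","w7.png"); z=T[2,3]
for nm,uv,zz in(("sq",(257,207),z-.0188),("rnd",(257,318),z+.0032)): print(nm,T[:3,:3].T@(np.array([*cast(c,uv,zz)[0],T[2,3]])-T[:3,3]))
u,v=proj(c,[[.6385,.2317,.006]])[0]; print("tray px",u,v)
print("tray",rect(c,comp(c,PLY,(u-60,v-60,u+60,v+60)),.006))
t=snap("top"); print("block",rect(t,comp(t,lambda H,S,V:(V>80)&(S<146),(236,187,288,239)),.03))
h=np.radians(6.4); go([.6385-.0096*np.cos(h),.2317-.0096*np.sin(h),.0235],186.4)
E
```

```text
sq [ 0.0196 -0.0003 -0.    ]
rnd [-0.0415 -0.0003  0.    ]
tray px 257.37920052232823 181.92677928062037
tray [ 0.6347  0.232  67.1225 62.0534  6.4633]
block [  0.4611   0.0977 128.3873  67.3142 -23.1213]
tcp [0.6295 0.2309 0.1742] yaw -173.6 q7 1.3530255996719598 -> x,y,z [ 0.002 -0.001  0.502] az 0.0
```

View pics/w7.png

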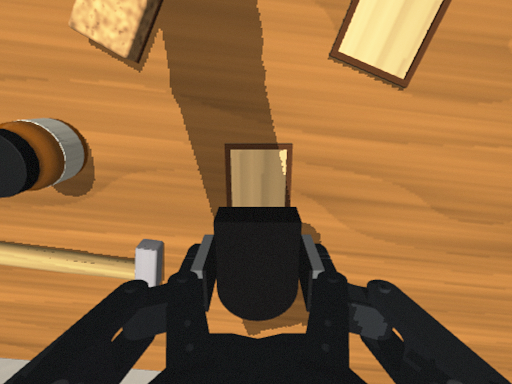

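The tray is at (258,180), lined up with the held heel (yaw within 0.1°) and centred laterally. Lowering.

{"name": "step_arm", "arguments": {
  "targets": [
    {"fingers": 1,"x": 0.005,"y": -0.001,"z": 0.12,"ax": 0,"ay": 0,"az": 0},
    {"fingers": 1,"x": 0.005,"y": -0.001,"z": 0.25,"ax": 0,"ay": 0,"az": 0},
    {"fingers": 1,"x": 0.005,"y": -0.001,"z": 0.36,"ax": 0,"ay": 0,"az": 0},
    {"fingers": 1,"x": 0.005,"y": -0.001,"z": 0.43,"ax": 0,"ay": 0,"az": 0},
    {"fingers": 1,"x": 0.005,"y": -0.001,"z": 0.475,"ax": 0,"ay": 0,"az": 0},
    {"fingers": 1,"x": 0.005,"y": -0.001,"z": 0.495,"ax": 0,"ay": 0,"az": 0},
    {"fingers": 1,"x": 0.005,"y": -0.001,"z": 0.502,"ax": 0,"ay": 0,"az": 0},
    {"fingers": 1,"x": 0.005,"y": -0.001,"z": 0.503,"ax": 0,"ay": 0,"az": 0},
    {"fingers": 1,"x": 0.005,"y": -0.001,"z": 0.503,"ax": 0,"ay": 0,"az": 0},
    {"fingers": 1,"x": 0.005,"y": -0.001,"z": 0.503,"ax": 0,"ay": 0,"az": 0}
  ]
}}

```text
time_s: 15.85
tcp_pos: [0.6284, 0.2306, 0.0234]
tool_rot: [0.0, -0.056, 0.998, 0.0]
contact_force: [0.5, 0.2, -0.9]
finger_gap: 0.0447
grip_force: 41.5
```

{"name": "step_arm", "arguments": {
  "targets": [
    {"fingers": 0.4,"x": 0,"y": 0,"z": 0,"ax": 0,"ay": 0,"az": 0},
    {"fingers": 0.2,"x": 0,"y": 0,"z": 0,"ax": 0,"ay": 0,"az": 0},
    {"fingers": 0,"x": 0,"y": 0,"z": 0,"ax": 0,"ay": 0,"az": 0},
    {"fingers": 0,"x": 0,"y": 0,"z": 0,"ax": 0,"ay": 0,"az": 0},
    {"fingers": 0,"x": 0,"y": 0,"z": -0.06,"ax": 0,"ay": 0,"az": 0},
    {"fingers": 0,"x": 0,"y": 0,"z": -0.18,"ax": 0,"ay": 0,"az": 0},
    {"fingers": 0,"x": 0,"y": 0,"z": -0.32,"ax": 0,"ay": 0,"az": 0},
    {"fingers": 0,"x": 0,"y": 0,"z": -0.5,"ax": 0,"ay": 0,"az": 0},
    {"fingers": 0,"x": 0,"y": 0,"z": -0.5,"ax": 0,"ay": 0,"az": 0},
    {"fingers": 0,"x": 0,"y": 0,"z": -0.5,"ax": 0,"ay": 0,"az": 0}
  ]
}}

```text
time_s: 17.1
tcp_pos: [0.6282, 0.2305, 0.1738]
tool_rot: [0.0, -0.056, 0.998, 0.0]
contact_force: [-0.5, 0.0, 0.0]
finger_gap: 0.0849
grip_force: 0.0
```

Run:
```python
from h import *
print(observe()["time_s"]); c=snap("wrist","w8.png"); t=snap("top")
print("heel",rect(c,comp(c,lambda H,S,V:V<60,(205,140,310,235)),.026))
cb=lambda H,S,V:(V>150)&(S<146)
b=comp(t,cb,(236,187,288,239)); print("block",rect(t,b,.03))
vis=cv2.resize(t["bgr"][187:239,236:288],(400,400),interpolation=cv2.INTER_CUBIC); cv2.polylines(vis,[((b-[236,187])*400/52).astype(np.int32)],True,(0,255,0),1)
cv2.imwrite("pics/m8.png",cv2.hconcat([cv2.resize(c["bgr"][120:250,190:320],(400,400)),vis]))
go([.465,.089,.2],153.5)
```

```text
17.1
heel [ 0.6346  0.2318 85.3768 67.8244  6.4769]
block [  0.4639   0.0908 107.5678  55.9886 -21.9504]
tcp [0.6276 0.2304 0.1722] yaw -173.6 q7 1.3530623605764798 -> x,y,z [ 0.591 -0.408 -0.092] az 0.183
```

View pics/m8.png

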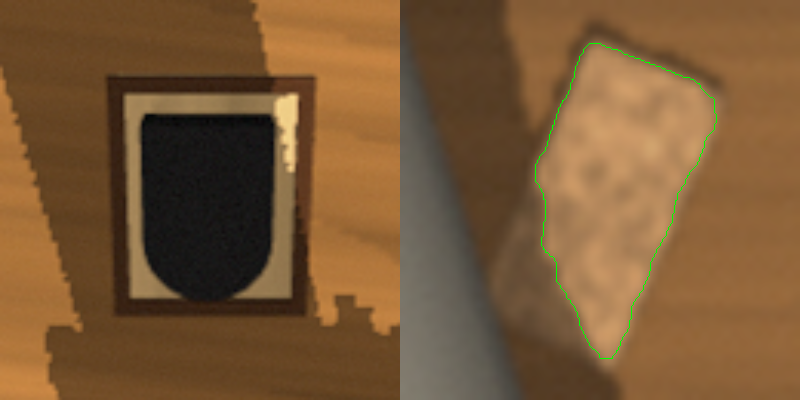

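The heel lies flat inside the tray lip, slightly toward the rounded-end side, partly by parallax. The block in the top view is partly shadowed, so I'll measure it from above with the wrist camera.

{"name": "step_arm", "arguments": {
  "targets": [
    {"fingers": 0,"x": 0.1,"y": -0.07,"z": -0.05,"ax": 0,"ay": 0,"az": 0},
    {"fingers": 0,"x": 0.22,"y": -0.15,"z": -0.09,"ax": 0,"ay": 0,"az": 0.04},
    {"fingers": 0,"x": 0.35,"y": -0.24,"z": -0.09,"ax": 0,"ay": 0,"az": 0.09},
    {"fingers": 0,"x": 0.46,"y": -0.32,"z": -0.09,"ax": 0,"ay": 0,"az": 0.14},
    {"fingers": 0,"x": 0.55,"y": -0.38,"z": -0.09,"ax": 0,"ay": 0,"az": 0.18},
    {"fingers": 0,"x": 0.591,"y": -0.408,"z": -0.09,"ax": 0,"ay": 0,"az": 0.183},
    {"fingers": 0,"x": 0.591,"y": -0.408,"z": -0.09,"ax": 0,"ay": 0,"az": 0.183},
    {"fingers": 0,"x": 0.591,"y": -0.408,"z": -0.09,"ax": 0,"ay": 0,"az": 0.183},
    {"fingers": 0,"x": 0.591,"y": -0.408,"z": -0.09,"ax": 0,"ay": 0,"az": 0.183},
    {"fingers": 0,"x": 0.591,"y": -0.408,"z": -0.09,"ax": 0,"ay": 0,"az": 0.183}
  ]
}}

```text
time_s: 18.45
tcp_pos: [0.4659, 0.0893, 0.1998]
tool_rot: [-0.0, 0.229, 0.973, -0.0]
contact_force: [0.1, -0.6, -0.7]
finger_gap: 0.0857
grip_force: 0.0
```

Run:
```python
from h import *
T=toolT(); c=snap("wrist","w9.png")
b=comp(c,lambda H,S,V:S<153,(205,100,310,215),op=9)
print("px",cv2.minAreaRect(b.astype(np.float32)))
print("block",rect(c,b,.03))
vis=cv2.resize(c["bgr"][90:230,190:330],(560,560),interpolation=cv2.INTER_CUBIC); cv2.polylines(vis,[((b-[190,90])*4).astype(np.int32)],True,(0,255,0),1); cv2.imwrite("pics/m9.png",vis)
t=snap("top"); print("heel top cam",rect(t,comp(t,lambda H,S,V:V<60,(202,138,228,170)),.026))
```

```text
px ((260.45294189453125, 168.78146362304688), (94.18497467041016, 51.59613037109375), 86.37850952148438)
block [  0.4652   0.0941 108.7909  55.5857 -22.8033]
heel top cam [ 0.6364  0.2297 61.0379 41.2914  6.6608]
```

View pics/m9.png

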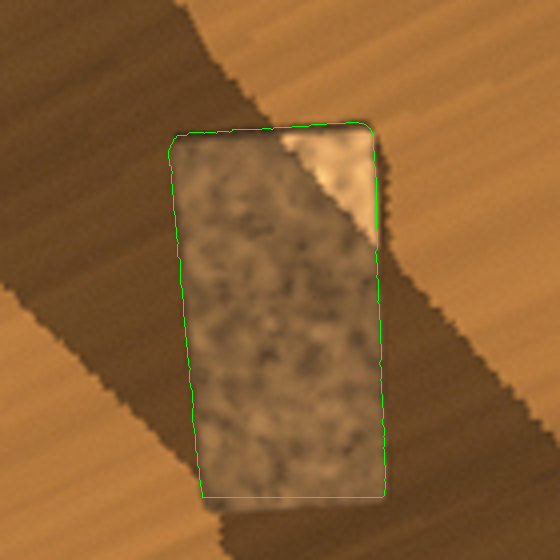

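The contour fits the block's top (109x56 mm against 110x56 given), yaw -22.8°, centre about (0.466,0.094). The heel from the top camera is within 3 mm of its tray centre. Grasping the block.

Run:
```python
from h import *
go([.466,.0938,.022],157.2)
```

```text
tcp [0.4658 0.0892 0.1999] yaw 153.5 q7 0.8306458623822527 -> x,y,z [0.006 0.014 0.593] az -0.021
```

{"name": "step_arm", "arguments": {
  "targets": [
    {"fingers": 0,"x": 0.006,"y": 0.014,"z": 0.15,"ax": 0,"ay": 0,"az": -0.021},
    {"fingers": 0,"x": 0.006,"y": 0.014,"z": 0.3,"ax": 0,"ay": 0,"az": -0.021},
    {"fingers": 0,"x": 0.006,"y": 0.014,"z": 0.44,"ax": 0,"ay": 0,"az": -0.021},
    {"fingers": 0,"x": 0.006,"y": 0.014,"z": 0.54,"ax": 0,"ay": 0,"az": -0.021},
    {"fingers": 0,"x": 0.006,"y": 0.014,"z": 0.59,"ax": 0,"ay": 0,"az": -0.021},
    {"fingers": 0,"x": 0.006,"y": 0.014,"z": 0.592,"ax": 0,"ay": 0,"az": -0.021},
    {"fingers": 0,"x": 0.006,"y": 0.014,"z": 0.592,"ax": 0,"ay": 0,"az": -0.021},
    {"fingers": 0.3,"x": 0.006,"y": 0.014,"z": 0.592,"ax": 0,"ay": 0,"az": -0.021},
    {"fingers": 0.6,"x": 0.006,"y": 0.014,"z": 0.592,"ax": 0,"ay": 0,"az": -0.021},
    {"fingers": 1,"x": 0.006,"y": 0.014,"z": 0.592,"ax": 0,"ay": 0,"az": -0.021}
  ],
  "grip_force": 50
}}

```text
time_s: 19.8
tcp_pos: [0.4665, 0.0939, 0.0234]
tool_rot: [0.001, 0.197, 0.98, 0.001]
contact_force: [-1.9, -0.2, 8.4]
finger_gap: 0.0547
grip_force: 52.2
```

{"name": "step_arm", "arguments": {
  "targets": [
    {"fingers": 1,"x": 0,"y": 0,"z": 0,"ax": 0,"ay": 0,"az": 0},
    {"fingers": 1,"x": 0,"y": 0,"z": 0,"ax": 0,"ay": 0,"az": 0},
    {"fingers": 1,"x": 0,"y": 0,"z": -0.03,"ax": 0,"ay": 0,"az": 0},
    {"fingers": 1,"x": 0,"y": 0,"z": -0.09,"ax": 0,"ay": 0,"az": 0},
    {"fingers": 1,"x": 0,"y": 0,"z": -0.18,"ax": 0,"ay": 0,"az": 0},
    {"fingers": 1,"x": 0,"y": 0,"z": -0.29,"ax": 0,"ay": 0,"az": 0},
    {"fingers": 1,"x": 0,"y": 0,"z": -0.4,"ax": 0,"ay": 0,"az": 0},
    {"fingers": 1,"x": 0,"y": 0,"z": -0.44,"ax": 0,"ay": 0,"az": 0},
    {"fingers": 1,"x": 0,"y": 0,"z": -0.44,"ax": 0,"ay": 0,"az": 0},
    {"fingers": 1,"x": 0,"y": 0,"z": -0.44,"ax": 0,"ay": 0,"az": 0}
  ]
}}

```text
time_s: 21.05
tcp_pos: [0.4652, 0.0934, 0.1532]
tool_rot: [-0.001, 0.197, 0.98, -0.0]
contact_force: [-0.6, -0.6, -1.2]
finger_gap: 0.0544
grip_force: 53.7
```

Run:
```python
from h import *
go([.442,.3455,.155],165.5); go([.442,.3455,.155],-14.5)
```

```text
tcp [0.4652 0.0934 0.1532] yaw 157.3 q7 0.9067721995339469 -> x,y,z [ 0.396  0.745 -0.006] az -0.046
tcp [0.4652 0.0934 0.1532] yaw 157.3 q7 0.9067721995339469 -> x,y,z [ 0.396  0.745 -0.006] az -0.046
```

{"name": "step_arm", "arguments": {
  "targets": [
    {"fingers": 1,"x": 0.08,"y": 0.14,"z": 0,"ax": 0,"ay": 0,"az": 0},
    {"fingers": 1,"x": 0.16,"y": 0.29,"z": 0,"ax": 0,"ay": 0,"az": -0.01},
    {"fingers": 1,"x": 0.24,"y": 0.44,"z": 0,"ax": 0,"ay": 0,"az": -0.03},
    {"fingers": 1,"x": 0.32,"y": 0.59,"z": 0,"ax": 0,"ay": 0,"az": -0.046},
    {"fingers": 1,"x": 0.37,"y": 0.69,"z": 0,"ax": 0,"ay": 0,"az": -0.046},
    {"fingers": 1,"x": 0.396,"y": 0.745,"z": 0,"ax": 0,"ay": 0,"az": -0.046},
    {"fingers": 1,"x": 0.396,"y": 0.745,"z": 0,"ax": 0,"ay": 0,"az": -0.046},
    {"fingers": 1,"x": 0.396,"y": 0.745,"z": 0,"ax": 0,"ay": 0,"az": -0.046},
    {"fingers": 1,"x": 0.396,"y": 0.745,"z": 0,"ax": 0,"ay": 0,"az": -0.046},
    {"fingers": 1,"x": 0.396,"y": 0.745,"z": 0,"ax": 0,"ay": 0,"az": -0.046}
  ]
}}

```text
time_s: 22.3
tcp_pos: [0.4431, 0.3449, 0.1546]
tool_rot: [0.0, 0.126, 0.992, 0.0]
contact_force: [0.2, -0.6, -1.5]
finger_gap: 0.0543
grip_force: 53.7
```

Run:
```python
from h import *
c=snap("wrist","w10.png"); T=toolT(); print(proj(c,[[.442,.3455,.006]]), "pad-block far/near edges in tool x expected +-55mm")
print("tray",rect(c,comp(c,PLY,(180,60,340,210)),.006))
go([.442,.3455,.0283],165.5)
```

```text
[[257.3943 177.6902]] pad-block far/near edges in tool x expected +-55mm
tray [ 0.3963  0.3583 73.814  30.3126 75.5354]
tcp [0.443  0.3451 0.1546] yaw 165.5 q7 0.6191821241344583 -> x,y,z [0.003 0.    0.421] az -0.0
```

View pics/w10.png

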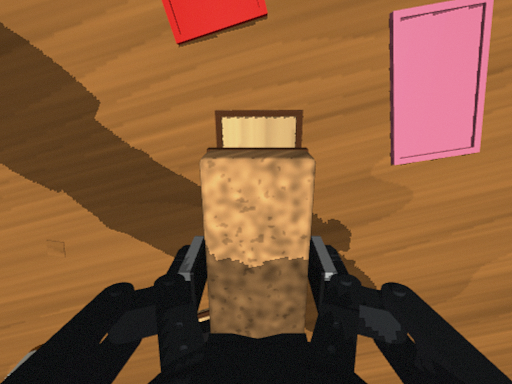

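The block is level over the tray. The tray's near end shows at (258,130), centred on the block. Lowering.

{"name": "step_arm", "arguments": {
  "targets": [
    {"fingers": 1,"x": 0.001,"y": 0,"z": 0.12,"ax": 0,"ay": 0,"az": 0},
    {"fingers": 1,"x": 0.001,"y": 0,"z": 0.23,"ax": 0,"ay": 0,"az": 0},
    {"fingers": 1,"x": 0.001,"y": 0,"z": 0.32,"ax": 0,"ay": 0,"az": 0},
    {"fingers": 1,"x": 0.001,"y": 0,"z": 0.38,"ax": 0,"ay": 0,"az": 0},
    {"fingers": 1,"x": 0.001,"y": 0,"z": 0.41,"ax": 0,"ay": 0,"az": 0},
    {"fingers": 1,"x": 0.001,"y": 0,"z": 0.42,"ax": 0,"ay": 0,"az": 0},
    {"fingers": 1,"x": 0.001,"y": 0,"z": 0.422,"ax": 0,"ay": 0,"az": 0},
    {"fingers": 1,"x": 0.001,"y": 0,"z": 0.422,"ax": 0,"ay": 0,"az": 0},
    {"fingers": 1,"x": 0.001,"y": 0,"z": 0.422,"ax": 0,"ay": 0,"az": 0},
    {"fingers": 1,"x": 0.001,"y": 0,"z": 0.422,"ax": 0,"ay": 0,"az": 0}
  ]
}}

```text
time_s: 23.6
tcp_pos: [0.4426, 0.3459, 0.0281]
tool_rot: [0.0, 0.126, 0.992, 0.0]
contact_force: [-0.1, -0.2, -1.8]
finger_gap: 0.0546
grip_force: 53.7
```

{"name": "step_arm", "arguments": {
  "targets": [
    {"fingers": 0.3,"x": 0,"y": 0,"z": 0,"ax": 0,"ay": 0,"az": 0},
    {"fingers": 0.15,"x": 0,"y": 0,"z": 0,"ax": 0,"ay": 0,"az": 0},
    {"fingers": 0,"x": 0,"y": 0,"z": 0,"ax": 0,"ay": 0,"az": 0},
    {"fingers": 0,"x": 0,"y": 0,"z": 0,"ax": 0,"ay": 0,"az": 0},
    {"fingers": 0,"x": 0,"y": 0,"z": -0.06,"ax": 0,"ay": 0,"az": 0},
    {"fingers": 0,"x": 0,"y": 0,"z": -0.18,"ax": 0,"ay": 0,"az": 0},
    {"fingers": 0,"x": 0,"y": 0,"z": -0.32,"ax": 0,"ay": 0,"az": 0},
    {"fingers": 0,"x": 0,"y": 0,"z": -0.5,"ax": 0,"ay": 0,"az": 0},
    {"fingers": 0,"x": 0,"y": 0,"z": -0.6,"ax": 0,"ay": 0,"az": 0},
    {"fingers": 0,"x": 0,"y": 0,"z": -0.6,"ax": 0,"ay": 0,"az": 0}
  ]
}}

```text
time_s: 24.85
tcp_pos: [0.4436, 0.3465, 0.2119]
tool_rot: [0.002, 0.126, 0.992, 0.002]
contact_force: [-0.8, 0.3, -0.7]
finger_gap: 0.0853
grip_force: 0.0
```

Run:
```python
from h import *
c=snap("wrist","w11.png"); t=snap("top")
print("tin top cam",rect(t,comp(t,lambda H,S,V:(S<40)&(V>150),(312,186,358,228)),.03))
go([.485,-.1125,.22],153.5)
```

```text
tin top cam [ 0.4848 -0.1121 64.8967 64.8143  0.3303]
tcp [0.4424 0.3456 0.2084] yaw 165.5 q7 0.6108224685648255 -> x,y,z [-0.519 -1.443 -0.04 ] az 0.067
```

View pics/w11.png

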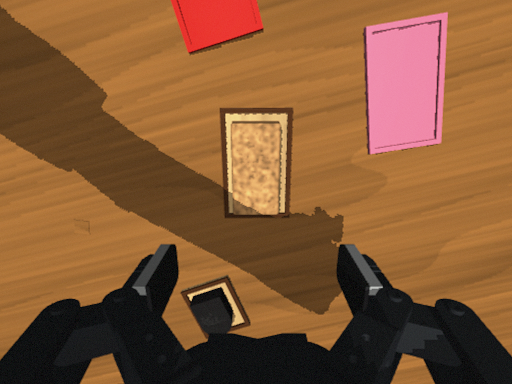

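The block is flat in its tray at (257,165), inside the lip all round, and the heel is still in its tray at (214,305). Next, the tin.

{"name": "step_arm", "arguments": {
  "targets": [
    {"fingers": 0,"x": -0.05,"y": -0.15,"z": -0.04,"ax": 0,"ay": 0,"az": 0.02},
    {"fingers": 0,"x": -0.11,"y": -0.32,"z": -0.04,"ax": 0,"ay": 0,"az": 0.06},
    {"fingers": 0,"x": -0.18,"y": -0.49,"z": -0.04,"ax": 0,"ay": 0,"az": 0.1},
    {"fingers": 0,"x": -0.24,"y": -0.66,"z": -0.04,"ax": 0,"ay": 0,"az": 0.14},
    {"fingers": 0,"x": -0.3,"y": -0.83,"z": -0.04,"ax": 0,"ay": 0,"az": 0.18},
    {"fingers": 0,"x": -0.35,"y": -1,"z": -0.04,"ax": 0,"ay": 0,"az": 0.2},
    {"fingers": 0,"x": -0.35,"y": -1,"z": -0.04,"ax": 0,"ay": 0,"az": 0.2},
    {"fingers": 0,"x": -0.35,"y": -1,"z": -0.04,"ax": 0,"ay": 0,"az": 0.2},
    {"fingers": 0,"x": -0.35,"y": -1,"z": -0.04,"ax": 0,"ay": 0,"az": 0.2},
    {"fingers": 0,"x": -0.35,"y": -1,"z": -0.04,"ax": 0,"ay": 0,"az": 0.2}
  ]
}}

```text
time_s: 26.2
tcp_pos: [0.4691, 0.0299, 0.2196]
tool_rot: [-0.0, 0.425, 0.905, -0.0]
contact_force: [-0.1, 0.3, -0.4]
finger_gap: 0.0856
grip_force: 0.0
```

Run:
```python
from h import *
go([.485,-.1123,.22]); t=snap("top")
print("block",rect(t,comp(t,lambda H,S,V:(V>80)&(S<146)&(S>110)&(H<16.5),(145,186,206,256)),.034))
```

```text
tcp [0.4691 0.0299 0.2196] yaw 129.7 q7 0.5272272132339214 -> x,y,z [-0.399 -0.262 -0.001] az 0.0
block [  0.4411   0.343  112.7211  60.2339 -14.6475]
```

{"name": "step_arm", "arguments": {
  "targets": [
    {"fingers": 0,"x": -0.13,"y": -0.09,"z": 0.02,"ax": 0,"ay": 0,"az": 0},
    {"fingers": 0,"x": -0.26,"y": -0.17,"z": 0.04,"ax": 0,"ay": 0,"az": 0},
    {"fingers": 0,"x": -0.36,"y": -0.24,"z": 0.05,"ax": 0,"ay": 0,"az": 0},
    {"fingers": 0,"x": -0.399,"y": -0.262,"z": 0.05,"ax": 0,"ay": 0,"az": 0},
    {"fingers": 0,"x": -0.399,"y": -0.262,"z": 0.05,"ax": 0,"ay": 0,"az": 0},
    {"fingers": 0,"x": -0.399,"y": -0.262,"z": 0.05,"ax": 0,"ay": 0,"az": 0},
    {"fingers": 0,"x": -0.399,"y": -0.262,"z": 0.05,"ax": 0,"ay": 0,"az": 0},
    {"fingers": 0,"x": -0.399,"y": -0.262,"z": 0.05,"ax": 0,"ay": 0,"az": 0},
    {"fingers": 0,"x": -0.399,"y": -0.262,"z": 0.05,"ax": 0,"ay": 0,"az": 0},
    {"fingers": 0,"x": -0.399,"y": -0.262,"z": 0.05,"ax": 0,"ay": 0,"az": 0}
  ]
}}

```text
time_s: 27.5
tcp_pos: [0.4848, -0.1132, 0.2048]
tool_rot: [-0.0, 0.426, 0.905, 0.0]
contact_force: [0.4, -0.2, 0.2]
finger_gap: 0.0856
grip_force: 0.0
```

Run:
```python
from h import *
c=snap("wrist","w12.png"); u,v=proj(c,[[.485,-.1123,.03]])[0]; k=comp(c,lambda H,S,V:(S<60)&(V>150),(u-50,v-50,u+50,v+50))
print(u,v,"tin wrist",rect(c,k,.03)); go([.485,-.1123,.022])
```

```text
257.2671609648825 172.12091174067183 tin wrist [ 0.4865 -0.1108 64.548  62.615  62.7387]
tcp [ 0.4848 -0.1133  0.2048] yaw 129.5 q7 0.8731882853558888 -> x,y,z [0.002 0.002 0.609] az 0.0
```

{"name": "step_arm", "arguments": {
  "targets": [
    {"fingers": 0,"x": 0.003,"y": 0.006,"z": 0.15,"ax": 0,"ay": 0,"az": 0},
    {"fingers": 0,"x": 0.003,"y": 0.006,"z": 0.3,"ax": 0,"ay": 0,"az": 0},
    {"fingers": 0,"x": 0.003,"y": 0.006,"z": 0.44,"ax": 0,"ay": 0,"az": 0},
    {"fingers": 0,"x": 0.003,"y": 0.006,"z": 0.54,"ax": 0,"ay": 0,"az": 0},
    {"fingers": 0,"x": 0.003,"y": 0.006,"z": 0.6,"ax": 0,"ay": 0,"az": 0},
    {"fingers": 0,"x": 0.003,"y": 0.006,"z": 0.608,"ax": 0,"ay": 0,"az": 0},
    {"fingers": 0,"x": 0.003,"y": 0.006,"z": 0.608,"ax": 0,"ay": 0,"az": 0},
    {"fingers": 0.2,"x": 0.003,"y": 0.006,"z": 0.608,"ax": 0,"ay": 0,"az": 0},
    {"fingers": 0.5,"x": 0.003,"y": 0.006,"z": 0.608,"ax": 0,"ay": 0,"az": 0},
    {"fingers": 1,"x": 0.003,"y": 0.006,"z": 0.608,"ax": 0,"ay": 0,"az": 0}
  ]
}}

```text
time_s: 28.8
tcp_pos: [0.4864, -0.1115, 0.0238]
tool_rot: [0.001, 0.426, 0.905, 0.001]
contact_force: [-3.2, 0.7, 12.4]
finger_gap: 0.0615
grip_force: 51.4
```

{"name": "step_arm", "arguments": {
  "targets": [
    {"fingers": 1,"x": 0,"y": 0,"z": 0,"ax": 0,"ay": 0,"az": 0},
    {"fingers": 1,"x": 0,"y": 0,"z": 0,"ax": 0,"ay": 0,"az": 0},
    {"fingers": 1,"x": 0,"y": 0,"z": -0.03,"ax": 0,"ay": 0,"az": 0},
    {"fingers": 1,"x": 0,"y": 0,"z": -0.09,"ax": 0,"ay": 0,"az": 0},
    {"fingers": 1,"x": 0,"y": 0,"z": -0.18,"ax": 0,"ay": 0,"az": 0},
    {"fingers": 1,"x": 0,"y": 0,"z": -0.29,"ax": 0,"ay": 0,"az": 0},
    {"fingers": 1,"x": 0,"y": 0,"z": -0.4,"ax": 0,"ay": 0,"az": 0},
    {"fingers": 1,"x": 0,"y": 0,"z": -0.44,"ax": 0,"ay": 0,"az": 0},
    {"fingers": 1,"x": 0,"y": 0,"z": -0.44,"ax": 0,"ay": 0,"az": 0},
    {"fingers": 1,"x": 0,"y": 0,"z": -0.44,"ax": 0,"ay": 0,"az": 0}
  ]
}}

```text
time_s: 30.05
tcp_pos: [0.4849, -0.1113, 0.1534]
tool_rot: [-0.001, 0.426, 0.905, -0.0]
contact_force: [-0.8, 0.4, -1.2]
finger_gap: 0.0617
grip_force: 54.8
```

Run:
```python
from h import *
go([.4412,-.3331,.155])
```

```text
tcp [ 0.4849 -0.1113  0.1534] yaw 129.5 q7 0.9077507555674148 -> x,y,z [-0.477 -0.583 -0.005] az 0.0
```

{"name": "step_arm", "arguments": {
  "targets": [
    {"fingers": 1,"x": -0.1,"y": -0.12,"z": 0,"ax": 0,"ay": 0,"az": 0},
    {"fingers": 1,"x": -0.2,"y": -0.25,"z": 0,"ax": 0,"ay": 0,"az": 0},
    {"fingers": 1,"x": -0.3,"y": -0.37,"z": 0,"ax": 0,"ay": 0,"az": 0},
    {"fingers": 1,"x": -0.39,"y": -0.48,"z": 0,"ax": 0,"ay": 0,"az": 0},
    {"fingers": 1,"x": -0.45,"y": -0.55,"z": 0,"ax": 0,"ay": 0,"az": 0},
    {"fingers": 1,"x": -0.477,"y": -0.583,"z": 0,"ax": 0,"ay": 0,"az": 0},
    {"fingers": 1,"x": -0.477,"y": -0.583,"z": 0,"ax": 0,"ay": 0,"az": 0},
    {"fingers": 1,"x": -0.477,"y": -0.583,"z": 0,"ax": 0,"ay": 0,"az": 0},
    {"fingers": 1,"x": -0.477,"y": -0.583,"z": 0,"ax": 0,"ay": 0,"az": 0},
    {"fingers": 1,"x": -0.477,"y": -0.583,"z": 0,"ax": 0,"ay": 0,"az": 0}
  ]
}}

```text
time_s: 31.3
tcp_pos: [0.4423, -0.3325, 0.1544]
tool_rot: [0.0, 0.426, 0.905, 0.0]
contact_force: [0.1, -0.5, -1.1]
finger_gap: 0.0619
grip_force: 54.8
```

Run:
```python
from h import *
c=snap("wrist","w13.png"); T=toolT(); z=T[2,3]
k=comp(c,lambda H,S,V:(S<60)&(V>150),(195,190,315,330)); r=rect(c,k,z+.0062); print("tin",r,T[:3,:3].T@np.array([*(r[:2]-T[:2,3]),0]))
print("tray px",proj(c,[[.4412,-.3331,.006]])); go([.4412,-.3331,.0288])
```

```text
tin [ 0.4283 -0.3194 56.0405 26.1379 42.5718] [ 0.0191 -0.0022 -0.    ]
tray px [[255.4204 178.7282]]
tcp [ 0.4422 -0.3327  0.1544] yaw 129.6 q7 1.4523733670971777 -> x,y,z [ 0.001 -0.004  0.419] az 0.0
```

View pics/w13.png

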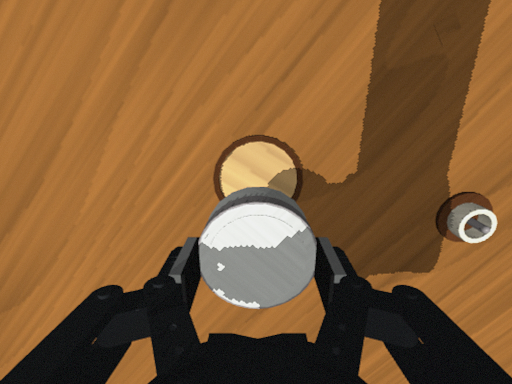

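The tin is held level (lid ellipse centre about (257,255)), the tray is centred at (258,177), and the roll is still on its post at (475,222). I'll check the tin's offset in the tool.

Run:
```python
from h import *
c=snap("wrist"); T=toolT(); z=T[2,3]
f=lambda uv,zz:(T[:3,:3].T@np.array([*(cast(c,uv,zz)[0]-T[:2,3]),0]))[:2]
for zz in(z+.0062,):print("far,near,left,right",f((257.5,308),zz),f((257.5,203),zz),f((198,255),zz),f((317,255),zz))
k=comp(c,lambda H,S,V:(S<124)&(H>12)&(H<26)&(V>90),(205,130,310,215)); p=cast(c,k,.006); q=(p-T[:2,3])@T[:2,:2]; print("tray near edge, sides",q.max(0),q.min(0))
```

```text
far,near,left,right [-0.0316  0.0009] [0.0318 0.0008] [ 0.0025 -0.0304] [0.0026 0.0321]
tray near edge, sides [0.0395 0.0424] [-0.0206 -0.0391]
```

{"name": "step_arm", "arguments": {
  "targets": [
    {"fingers": 1,"x": -0.003,"y": -0.001,"z": 0.12,"ax": 0,"ay": 0,"az": 0},
    {"fingers": 1,"x": -0.003,"y": -0.001,"z": 0.23,"ax": 0,"ay": 0,"az": 0},
    {"fingers": 1,"x": -0.003,"y": -0.001,"z": 0.32,"ax": 0,"ay": 0,"az": 0},
    {"fingers": 1,"x": -0.003,"y": -0.001,"z": 0.38,"ax": 0,"ay": 0,"az": 0},
    {"fingers": 1,"x": -0.003,"y": -0.001,"z": 0.41,"ax": 0,"ay": 0,"az": 0},
    {"fingers": 1,"x": -0.003,"y": -0.001,"z": 0.418,"ax": 0,"ay": 0,"az": 0},
    {"fingers": 1,"x": -0.003,"y": -0.001,"z": 0.42,"ax": 0,"ay": 0,"az": 0},
    {"fingers": 1,"x": -0.003,"y": -0.001,"z": 0.42,"ax": 0,"ay": 0,"az": 0},
    {"fingers": 1,"x": -0.003,"y": -0.001,"z": 0.42,"ax": 0,"ay": 0,"az": 0},
    {"fingers": 1,"x": -0.003,"y": -0.001,"z": 0.42,"ax": 0,"ay": 0,"az": 0}
  ]
}}

```text
time_s: 32.65
tcp_pos: [0.4423, -0.3341, 0.0286]
tool_rot: [0.0, 0.426, 0.905, 0.0]
contact_force: [0.5, 0.1, -1.0]
finger_gap: 0.0614
grip_force: 54.8
```

{"name": "step_arm", "arguments": {
  "targets": [
    {"fingers": 0.2,"x": 0,"y": 0,"z": 0,"ax": 0,"ay": 0,"az": 0},
    {"fingers": 0.1,"x": 0,"y": 0,"z": 0,"ax": 0,"ay": 0,"az": 0},
    {"fingers": 0,"x": 0,"y": 0,"z": 0,"ax": 0,"ay": 0,"az": 0},
    {"fingers": 0,"x": 0,"y": 0,"z": 0,"ax": 0,"ay": 0,"az": 0},
    {"fingers": 0,"x": 0,"y": 0,"z": -0.06,"ax": 0,"ay": 0,"az": 0},
    {"fingers": 0,"x": 0,"y": 0,"z": -0.18,"ax": 0,"ay": 0,"az": 0},
    {"fingers": 0,"x": 0,"y": 0,"z": -0.32,"ax": 0,"ay": 0,"az": 0},
    {"fingers": 0,"x": 0,"y": 0,"z": -0.5,"ax": 0,"ay": 0,"az": 0},
    {"fingers": 0,"x": 0,"y": 0,"z": -0.6,"ax": 0,"ay": 0,"az": 0},
    {"fingers": 0,"x": 0,"y": 0,"z": -0.6,"ax": 0,"ay": 0,"az": 0}
  ]
}}

```text
time_s: 33.9
tcp_pos: [0.4431, -0.3351, 0.2118]
tool_rot: [0.003, 0.426, 0.905, 0.0]
contact_force: [0.7, 0.2, -0.5]
finger_gap: 0.0854
grip_force: 0.0
```

Run:
```python
from h import *
print(observe()["time_s"]); c=snap("wrist"); t=snap("top")
k=comp(c,lambda H,S,V:(S<60)&(V>120),(195,110,320,235)); print("tin",rect(c,k,.034))
for n,f,b,z in(("heel",lambda H,S,V:V<60,(202,138,228,170),.026),("block",lambda H,S,V:(V>80)&(S<146)&(S>110)&(H<16.5),(145,186,206,256),.034),("roll",lambda H,S,V:(S<60)&(V>140),(356,137,384,165),.026)): print(n,rect(t,comp(t,f,b),z))
a=cv2.resize(t["bgr"][90:250,150:440],(800,441)); cv2.imwrite("pics/f1.png",a)
cv2.imwrite("pics/f2.png",cv2.hconcat([c["bgr"][60:260,130:390]]))
i=cv2.resize(c["bgr"][80:240,180:340],(300,300)); a=cv2.resize(a,(500,300)); cv2.imwrite("pics/fin.png",cv2.hconcat([a,i]))
```

```text
33.9
tin [  0.4428  -0.3338  64.4879  64.4754 -48.61  ]
heel [ 0.6367  0.2295 60.476  40.8248  5.9948]
block [  0.442    0.3468 112.1221  68.1558 -14.162 ]
roll [  0.6491  -0.2185  41.1064  31.8991 -43.8766]
```

View pics/fin.png

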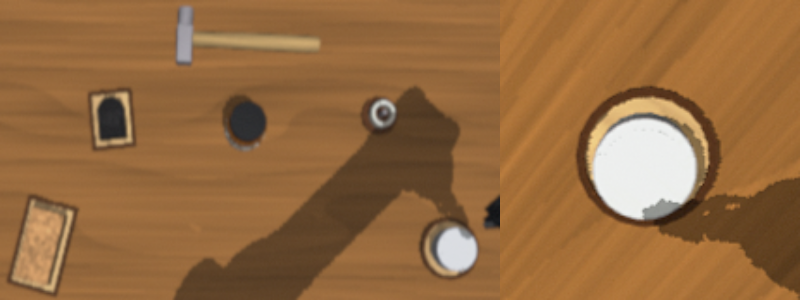

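All four are in place: tin in the round tray (0.4428,-0.3338 against the tray's 0.441,-0.333), roll on the post, heel and block in their trays. The jar and hammer show no shift. Handing in.

```bash
python3 -c "
from bench import *
print(job_done())"
```

```text
the job is handed in; nothing more can be done
None
```

I handed in the job at about 34 s of robot time. The block, heel, tin and roll are all in their own places and released, and the jar and hammer were not touched. The camera checks put each piece well within tolerance, but the hand-in returned no verdict.

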